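# Sort the microscope optics into their parts trays

## Task

Put the loose microscope optics away in the grey trays: the two objectives (slim steel barrels) in the two-bay tray and the two eyepieces (wide black heads) in the four-bay tray, each in a bay of its own, and the square filter block in the single-bay tray. Each must stand upright on the floor of its bay; set them down gently, never dropping one or tipping one over, and leave the small round dish and the white slide case where they are.

Things in the scene. Friction and masses are not known exactly. Their poses are not given: they have to be found in the camera images.
- objective_1_mid (a point): Microscope objective, a slim bright steel barrel standing upright in its black dust cap: 60 mm tall; cap 30 mm diameter for the lowest 8 mm, barrel 28 mm diameter from 8 to 46 mm above its underside, then tapering to a 12 mm nose on top. About 0.2 kg. This point is on its axis, half-way up, 30 mm above its underside. z up along its axis. The two objectives are alike.
- objective_2_mid (a point): Microscope objective, a slim bright steel barrel standing upright in its black dust cap: 60 mm tall; cap 30 mm diameter for the lowest 8 mm, barrel 28 mm diameter from 8 to 46 mm above its underside, then tapering to a 12 mm nose on top. About 0.2 kg. This point is on its axis, half-way up, 30 mm above its underside. z up along its axis. The two objectives are alike.
- eyepiece_1_mid (a point): Microscope eyepiece standing upright, a wide black head on a narrower steel tube: 60 mm tall; tube 30 mm diameter for the lowest 22 mm, black head 40 mm diameter from 22 to 56 mm above its underside, rubber eyecup 44 mm diameter at the very top (56 to 60 mm) with a lens in the middle. About 0.14 kg. This point is on its axis, half-way up, 30 mm above its underside. z up along its axis. The two eyepieces are alike.
- eyepiece_2_mid (a point): Microscope eyepiece standing upright, a wide black head on a narrower steel tube: 60 mm tall; tube 30 mm diameter for the lowest 22 mm, black head 40 mm diameter from 22 to 56 mm above its underside, rubber eyecup 44 mm diameter at the very top (56 to 60 mm) with a lens in the middle. About 0.14 kg. This point is on its axis, half-way up, 30 mm above its underside. z up along its axis. The two eyepieces are alike.
- filter_block_mid (a point): Filter block, a square upright aluminium block 36 x 36 mm and 56 mm tall with a round dark window on its top and on two sides. About 0.15 kg. This point is at its centre, 28 mm above its underside; x and y are square to its side faces, z up.
- tray_two: Plain grey shallow parts tray, fixed to the bench, open on top: floor 4 mm thick, all walls 4 mm thick and 12 mm high above the bench, each bay 62 x 62 mm inside, empty at the start. Origin at the centre of its underside on the bench, z up. This one has two bays in a row, outside 70 mm along its x and 136 mm along its y; bay centres at (x 0, y +33 mm) and (x 0, y -33 mm). For the objectives.
- tray_four: Plain grey shallow parts tray, fixed to the bench, open on top: floor 4 mm thick, all walls 4 mm thick and 12 mm high above the bench, each bay 62 x 62 mm inside, empty at the start. Origin at the centre of its underside on the bench, z up. This one is square with four bays, outside 136 x 136 mm; bay centres at x = +-33 mm, y = +-33 mm along its axes. For the eyepieces, any two bays.
- tray_one: Plain grey shallow parts tray, fixed to the bench, open on top: floor 4 mm thick, all walls 4 mm thick and 12 mm high above the bench, each bay 62 x 62 mm inside, empty at the start. Origin at the centre of its underside on the bench, z up. This one is a single bay, outside 70 x 70 mm, centred on its origin. For the filter block.
- dish: Small round closed dish, white with a glass top, 56 mm diameter, 12 mm high, loose; not to be moved. Origin at the centre of its underside.
- slide_case: Flat white microscope slide case with a grey band and a paper patch, 32 mm along its x, 84 mm along its y, 14 mm high, loose; not to be moved. Origin at the centre of its underside.
There are look-alikes about, which are no part of the job. Leave any red look-alike of the part that bears eyepiece_1_mid alone.

How it is judged:
By the outcome, as a careful person would: the job done as asked, in the order asked, and still so for the second after the job is handed in, with the robot touching nothing.
It also fails if it takes over 131 s, if anything falls off the work surface, if the arm or the gripper's body presses on something with over 40 N, if the wrist force passes 120 N, or if a joint passes its speed limit or range.

## Robot

A 7-joint arm with a two-finger parallel gripper is mounted at the origin on the work surface. World frame = base frame: x ahead of the robot, y to its left, z up, the work surface at z = 0. Lengths are in mm, angles in rad, forces in N, time in s.
With the tool pointing down it reaches from about 400 to 900 mm from the base axis. Payload 5.6 kg.
Tool frame: the origin (TCP) lies midway between the tips of the shut fingers; the grasp point (between the pads) lies 19 mm behind it; x points along the fingers, y is the direction in which the jaws open and shut, and the axes are right-handed (so a half turn about x gives the same grasp; the last joint's range is limited). The gripper opens to 92 mm and grips with 3 to 60 N. Pads are 20 mm wide; open, the fingers measure 128 mm over their backs; the gripper's body (75 mm by 189 mm) begins 69 mm behind the grasp point.
Start: joints at [-1.187, 0.468, -0.012, 1.603, 0.006, 1.071, -0.056], TCP at [269.114, 591.681, 214.592] pointing down, gripper open.
Joint ranges: [-2.53, 2.53], [-0.31, 2.02], [-1.57, 1.55], [0.28, 2.44], [-1.29, 4.43], [0.15, 1.84], [-2.92, 2.92]. Speed limits (rad/s): [2.57, 2.57, 3.14, 3.14, 3.14, 3.14, 3.14].

## Interface

Orientations are given as a rotation vector (axis times angle).
In Python, from cell import robot, grip, kin, viewer gives the robot as it stands. Calls block until the motion is done:
- robot.movep(position, orientation): joint-space move of the TCP to a pose.
- robot.servo_line(position, feed=150, rotation=None): straight line of the TCP; rotation=None keeps the orientation; feed is the mean speed in mm/s.
- robot.goto_joints(angles): joint-space move.
- grip(opening, newtons=None): opening from 0.0 (shut) to 1.0 (fully open); newtons is the grip in N (None keeps the last); returns when the fingers have stopped.
- robot.hold(seconds).
- kin.ik(position, orientation): joint angles nearest the present ones, or None.
- robot.observe(): the state.
- viewer.read_camera(name): name is "scene" or "top"; returns the picture (384x512x3 uint8, red, green, blue); there is no depth.
- viewer.camera_info(name): a dict with "camera_matrix" (3x3 intrinsics, pixels), "R" (3x3) and "t" (3): a world point X has camera coordinates R X + t. Camera axes: x right, y down, z forward; pixel columns grow to the right and rows downward; lengths in mm; the calibration is good to about 2 mm. A picture is of the moment at which its call begins. camera_info takes no time and is no camera call.
A pose or a line that the arm cannot do raises robot.IKError and nothing moves.
- robot.job_done(): hands the job in, once; it reports no verdict.
Trained networks look in the newest picture that a camera, given by its name, has taken for a name from the list of things; names that differ only in an ending like _2 or _b are one class to them, and where a whole thing is asked for, a point or a joint stands for the part that bears it (a point fixed in the world has none). Each returns a list of dicts, best first, with "confidence" (0 to 1); they miss things now and then, are a little off and sometimes report something else, mostly with a low value. They report only what shows in the picture. A call takes as long as a camera call. They do not tell look-alikes from the thing itself.
- viewer.silhouettes(name, camera): "mask" (384x512 bool, what is visible of it).
- viewer.pinpoint(name, camera): "at" ([x, y, z] in mm, in the coordinates of the camera as it stood for that picture, good to about 4 mm: a listed point, or the origin of a listed thing).
The state is a dict: "t": time; "joints": joint angles; "joint_velocities": joint speeds; "joint_torque": joint torques, N m; "tcp_pos": TCP position; "tcp_rot": TCP orientation; "contact_force": force on the tool from outside, world axes, zero at the start; "wrist_torque": the same for the moment, N m; "grip_width": opening from 0.0 (shut) to 1.0 (fully open).
Only numpy, scipy, OpenCV 4.12 (cv2) and the standard library are available. Lean on these libraries where they do the work, as an engineer would, in place of code of your own. Each camera call takes 0.05 s, during which the arm holds its last target.

## Working session

There is one attempt and no reset: what is moved stays moved. The work goes in short steps, each a Python script; the robot and the scene stay as the last script left them, time stands still between calls to the robot, and variables do not carry over. Pictures are saved under pics/ and viewed, and the job is handed in when it is done.

```bash
ls; mkdir -p pics
python3 - <<'E'
from cell import robot, grip, kin, viewer
import cv2,numpy as np
for c in ("scene","top"):
    im=viewer.read_camera(c); cv2.imwrite(f"pics/{c}0.png",cv2.resize(im[:,:,::-1],(800,600),interpolation=cv2.INTER_CUBIC))
    i=viewer.camera_info(c);print(c,i)
    R=np.array(i["R"]);t=np.array(i["t"])
    for n in ["objective_1_mid","eyepiece_1_mid","filter_block_mid","tray_two","tray_four","tray_one","dish","slide_case"]:
        for d in viewer.pinpoint(n,c):
            X=R.T@(np.array(d["at"])-t); p=np.array(i["camera_matrix"])@np.array(d["at"]);p=p[:2]/p[2]
            print(n,round(d["confidence"],2),X.round(1),p.round(0))
s=robot.observe();print(s)
E
```

```text
pics
scene {'camera_matrix': array([[430.69923059,   0.        , 259.00375231],
       [  0.        , 430.69923059, 189.84123339],
       [  0.        ,   0.        ,   1.        ]]), 'R': array([[ 0.36498595,  0.93100432, -0.00402748],
       [ 0.76178131, -0.30112601, -0.57359599],
       [-0.53523312,  0.20628641, -0.81912845]]), 't': array([-169.98920654, -366.02703922, 1310.79497136])}
objective_1_mid 0.68 [447.6 208.4  28. ] [333. 149.]
eyepiece_1_mid 0.94 [ 640.7 -220.9   24.7] [191. 273.]
eyepiece_1_mid 0.84 [ 604.2 -318.1   23.6] [142. 274.]
filter_block_mid 0.94 [640.7 212.9  27.9] [373. 208.]
tray_four 0.88 [614.9  17.   -2.7] [290. 233.]
tray_one 0.7 [474.9 334.   -2. ] [379. 150.]
dish 0.89 [ 530.9 -167.7   -0. ] [202. 228.]
slide_case 0.78 [528.7 165.6  -0.8] [331. 185.]
top {'camera_matrix': array([[356.60644981,   0.        , 257.59267391],
       [  0.        , 356.60644981, 188.60636344],
       [  0.        ,   0.        ,   1.        ]]), 'R': array([[ 0.01134725, -0.99982491,  0.01487909],
       [-0.98688822, -0.01359388, -0.16083176],
       [ 0.16100587, -0.01
[... 578 characters left out ...]
189. 187.]
{'t': 0.9, 'joints': array([-1.18700318,  0.46744103, -0.01157817,  1.60272535,  0.0059905 ,
        1.07140605, -0.05628941]), 'joint_velocities': array([ 0.0010659 , -0.00027604,  0.00026451, -0.00012288, -0.00065335,
        0.00050342, -0.0001501 ]), 'joint_torque': array([ 1.03825118e-03, -5.20398152e+01, -1.20361240e-02, -2.44060636e+01,
       -5.67285076e-02,  1.11502947e-02,  5.69799525e-06]), 'tcp_pos': array([269.11852879, 591.66789585, 214.62013   ]), 'tcp_rot': array([ 0.33484296,  1.54469225, -0.33476809]), 'contact_force': array([ 0.3160661 ,  0.67890504, -1.32497241]), 'wrist_torque': array([-0.03968126, -0.04324437, -0.00817278]), 'grip_width': 0.9982733876567034}
```

View pics/scene0.png

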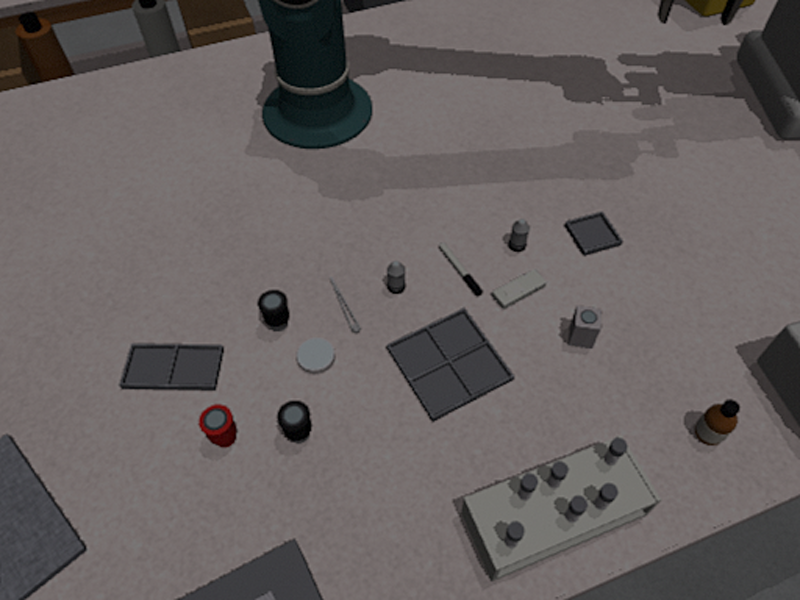

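View pics/top0.png

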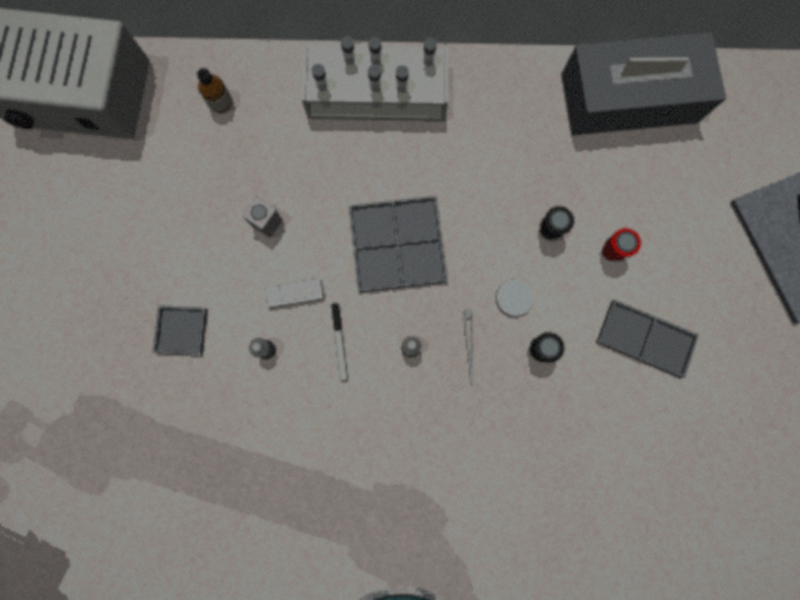

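The black eyepieces sit at top (557,222) and (547,348), with the red look-alike at (622,243). Objectives are at (262,348) and (411,346), and the block is at (262,217). The network missed one eyepiece and one objective, so I'll triangulate those and fit the tray and block angles from masks.

```bash
cat > h.py <<'E'
from cell import robot, grip, kin, viewer
import cv2,numpy as np
def cam(c):
    i=viewer.camera_info(c); return np.array(i["camera_matrix"]),np.array(i["R"]),np.array(i["t"])
def toplane(c,px,z):
    K,R,t=cam(c); px=np.atleast_2d(px); d=(R.T@np.linalg.inv(K)@np.c_[px,np.ones(len(px))].T).T
    o=-R.T@t; s=(z-o[2])/d[:,2]; return (o+s[:,None]*d)[:,:2]
def proj(c,X):
    K,R,t=cam(c); X=np.atleast_2d(X); p=(K@(R@X.T+t[:,None])).T; return p[:,:2]/p[:,2:]
E
python3 - <<'E'
from h import *
for n,px in (("eye",{"top":(350,222.5),"scene":(174.7,191)}),("obj",{"top":(263,219),"scene":(253.4,168.5)}),("obj1",{"top":(165.5,221.5),"scene":(333,142)})):
    print(n,[toplane(c,p,60).round(1) for c,p in px.items()])
for c in ("top","scene"):
    viewer.read_camera(c)
    for n,z in (("tray_two",12),("tray_four",12),("tray_one",12),("slide_case",14),("dish",12),("filter_block_mid",0),("objective_1_mid",30),("eyepiece_1_mid",30)):
        for d in viewer.silhouettes(n,c):
            m=d["mask"].astype(np.uint8); cs,_=cv2.findContours(m,0,1); k=max(cs,key=cv2.contourArea).reshape(-1,2).astype(float)
            w=toplane(c,k,z).astype(np.float32); r=cv2.minAreaRect(w)
            print(c,n,round(d["confidence"],2),int(m.sum()),"px",k.mean(0).round(0),"rect",np.round(r[0],1),np.round(r[1],1),round(r[2],1))
E
```

```text
eye [array([[ 448.7, -197.7]]), array([[ 450.2, -199.6]])]
obj [array([[453.9,  -7.5]]), array([[455.7, -10. ]])]
obj1 [array([[445.9, 204. ]]), array([[450.7, 202.2]])]
top tray_two 0.86 1862 px [414. 216.] rect [ 468.7 -360.5] [141.8  74.1] 66.6
top tray_two 0.5 451 px [330. 190.] rect [ 527.8 -164.8] [54.4 52.9] 89.1
top tray_four 0.56 3210 px [254. 156.] rect [608.1  13.8] [139.2 136.3] 7.5
top tray_one 0.61 986 px [114. 211.] rect [472.3 334.7] [75.5 70.3] 87.6
top tray_one 0.35 144 px [262. 222.] rect [451.7  -7.3] [28.5 31.4] 71.9
top slide_case 0.78 512 px [188. 187.] rect [529.6 167.3] [35.2 84.6] 10.4
top slide_case 0.35 141 px [263. 222.] rect [451.8  -8.9] [29.9 27.7] 0.7
top dish 0.73 437 px [328. 190.] rect [ 527.9 -162.5] [54.4 52.9] 89.1
top filter_block_mid 0.92 374 px [168. 139.] rect [650.3 222.6] [57.2 43.4] 56.7
top filter_block_mid 0.29 163 px [167. 223.] rect [447.6 215. ] [25.6 37.6] 0.7
top objective_1_mid 0.74 193 px [167. 223.] rect [445.7 207.8] [29.2 36.4] 0.7
top objective_1_mid 0.43 307 px [350. 222.] rect [ 453.1 -204.8] [38.5 48.2] 0.7
top eyepiece_1_
[... 553 characters left out ...]
.78 646 px [379. 149.] rect [478.3 328.2] [74.9 78.3] 88.9
scene slide_case 0.69 434 px [202. 227.] rect [ 536.  -165.6] [57.4 54.3] 10.0
scene slide_case 0.61 434 px [332. 185.] rect [537.8 162.8] [35.9 88.7] 11.2
scene dish 0.72 447 px [202. 227.] rect [ 533.6 -165.7] [57.9 54.7] 21.2
scene filter_block_mid 0.97 487 px [374. 209.] rect [630.5 228.7] [45.9 78. ] 56.7
scene objective_1_mid 0.63 208 px [333. 150.] rect [451.2 204.5] [27.6 69.4] 56.5
scene eyepiece_1_mid 0.68 479 px [141. 272.] rect [ 601.9 -316.8] [67.6 41.4] 17.0
scene eyepiece_1_mid 0.61 458 px [189. 269.] rect [ 633.4 -221.4] [63.1 42.3] 8.3
scene eyepiece_1_mid 0.26 450 px [202. 227.] rect [ 545.  -167.5] [53.6 57.3] 72.0
```

```bash
cat > fit.py <<'E'
from h import *
from scipy.optimize import minimize
def cyl(prof):
    a=np.linspace(0,2*np.pi,40,endpoint=False); return np.vstack([np.c_[r*np.cos(a),r*np.sin(a),0*a+z] for r,z in prof])
def box(a,b,h): return np.array([[x,y,z] for x in(-a/2,a/2) for y in(-b/2,b/2) for z in (0,h)])
M=dict(obj=cyl([(15,0),(15,8),(14,46),(6,60)]),eye=cyl([(15,0),(20,22),(20,56),(22,56),(22,60)]),blk=box(36,36,56),t2=box(70,136,12),t4=box(136,136,12),t1=box(70,70,12))
def hull(c,m,p):
    x,y,a=p; Rz=np.array([[np.cos(a),-np.sin(a),0],[np.sin(a),np.cos(a),0],[0,0,1]])
    return cv2.convexHull(proj(c,M[m]@Rz.T+[x,y,0]).astype(np.float32))
if __name__=="__main__":
    J=[("tray_two","t2",(470,-363,-.408)),("tray_four","t4",(611,13,.134)),("tray_one","t1",(474,333,-.035)),("filter_block_mid","blk",(640,213,.5)),("objective_1_mid","obj",(447,207,0)),("eyepiece_1_mid","eye",(640,-221,0))]
    viewer.read_camera("top");viewer.read_camera("scene")
    F=[]
    for n,m,p0 in J:
        T={}
        for c in("top","scene"):
            for d in viewer.silhouettes(n,c):
                k=d["mask"].astype(np.uint8); mm=np.zeros_like(k); cv2.fillConvexPoly(mm,hull(c,m,p0).round().astype(int),1)
                if (mm&k).sum()>.5*(mm|k).sum(): T[c]=cv2.GaussianBlur(cv2.resize(k*255,None,fx=4,fy=4,interpolation=1),(9,9),0)>127; break
        def cost(p,cs):
            s=0
            for c in cs:
                mm=np.zeros(T[c].shape,np.uint8); cv2.fillConvexPoly(mm,((hull(c,m,p)+.5)*4*16-8).round().astype(int),1,shift=4)
                b=mm>0; s+=1-(b&T[c]).sum()/(b|T[c]).sum()
            return s/len(cs)
        for cs in ([["top"],["scene"],["top","scene"]]):
            cs=[c for c in cs if c in T]
            if not cs: continue
            best=min((minimize(cost,(p0[0],p0[1],a0),args=(cs,),method="Nelder-Mead",options=dict(initial_simplex=np.array([(p0[0],p0[1],a0)]*4)+np.array([[0,0,0],[6,0,0],[0,6,0],[0,0,.2]]))) for a0 in ([p0[2]] if m!="blk" else [0,.4,.8,1.2])),key=lambda r:r.fun)
            print(n,cs,best.x.round(3)[:3],round(best.fun,3))
        F.append((m,best.x))
    F+=[("obj",(454.5,-8.5,0)),("eye",(449,-198.5,0))]
    for c in("top","scene"):
        im=viewer.read_camera(c)[:,:,::-1]; s=4; im=cv2.resize(im,None,fx=s,fy=s,interpolation=1); im=cv2.convertScaleAbs(im,alpha=1.6)
        for m,p in F: cv2.polylines(im,[((hull(c,m,p)+.5)*s*16).astype(int)],1,(0,255,0),1,shift=4)
        x0,y0=(330,480) if c=="top" else (250,480)
        im=im[y0:y0+650,x0:x0+1450]; cv2.imwrite(f"pics/fit_{c}L.png",cv2.resize(im[:,:800],(800,650))[:600]); cv2.imwrite(f"pics/fit_{c}R.png",im[:600,650:1450])
E
python3 fit.py
```

```text
tray_two ['top'] [ 4.69314e+02 -3.63623e+02 -3.93000e-01] 0.021
tray_two ['scene'] [ 4.72068e+02 -3.64096e+02 -4.01000e-01] 0.036
tray_two ['top', 'scene'] [ 4.70347e+02 -3.63909e+02 -3.90000e-01] 0.049
tray_four ['top'] [6.09898e+02 1.41330e+01 1.35000e-01] 0.025
tray_four ['scene'] [6.12257e+02 1.20070e+01 1.40000e-01] 0.027
tray_four ['top', 'scene'] [6.10974e+02 1.31220e+01 1.26000e-01] 0.039
tray_one ['top'] [ 4.72769e+02  3.35965e+02 -4.30000e-02] 0.064
tray_one ['scene'] [ 4.75246e+02  3.34021e+02 -5.20000e-02] 0.058
tray_one ['top', 'scene'] [ 4.73591e+02  3.34605e+02 -5.40000e-02] 0.076
filter_block_mid ['top'] [640.611 215.739   0.953] 0.054
filter_block_mid ['scene'] [642.863 214.406   0.961] 0.056
filter_block_mid ['top', 'scene'] [ 6.41446e+02  2.15681e+02 -5.89000e-01] 0.072
objective_1_mid ['top'] [4.44765e+02 2.08268e+02 1.02000e-01] 0.111
objective_1_mid ['scene'] [4.50071e+02 2.06218e+02 3.10000e-02] 0.13
objective_1_mid ['top', 'scene'] [4.45442e+02 2.07961e+02 2.47000e-01] 0.152
eyepiece_1_mid ['top'] [ 6.35534e+02 -2.20783e+02  8.60000e-02] 0.118
eyepiece_1_mid ['scene'] [ 6.3761e+02 -2.2224e+02  1.0200e-01] 0.07
eyepiece_1_mid ['top', 'scene'] [ 6.37236e+02 -2.21968e+02  9.60000e-02] 0.1
```

View pics/fit_topL.png

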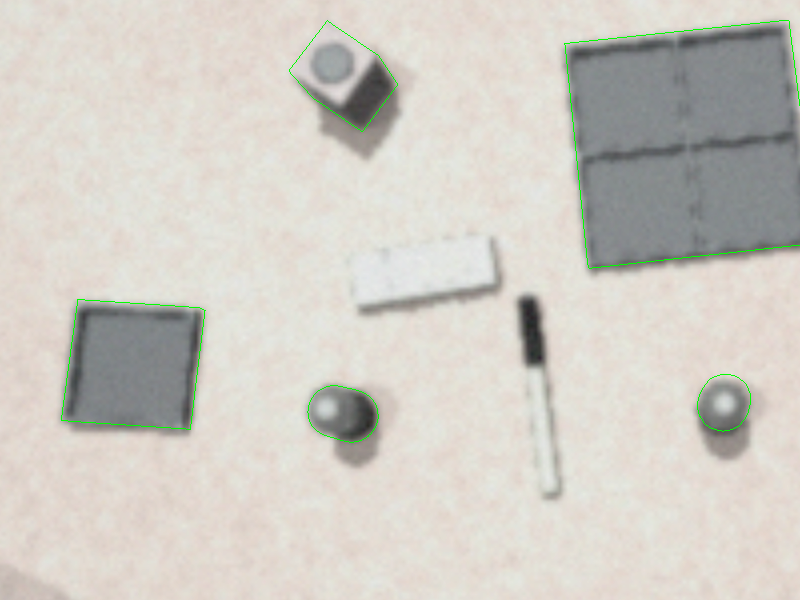

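View pics/fit_topR.png

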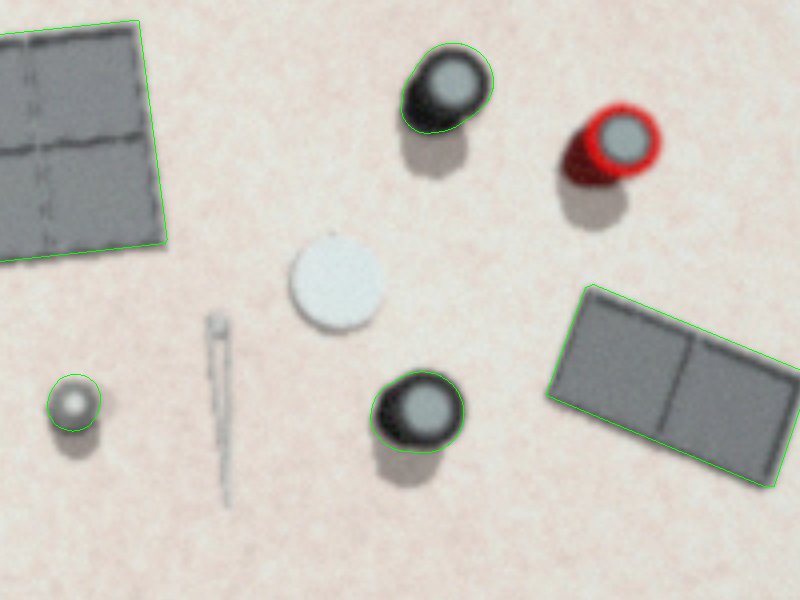

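View pics/fit_sceneL.png

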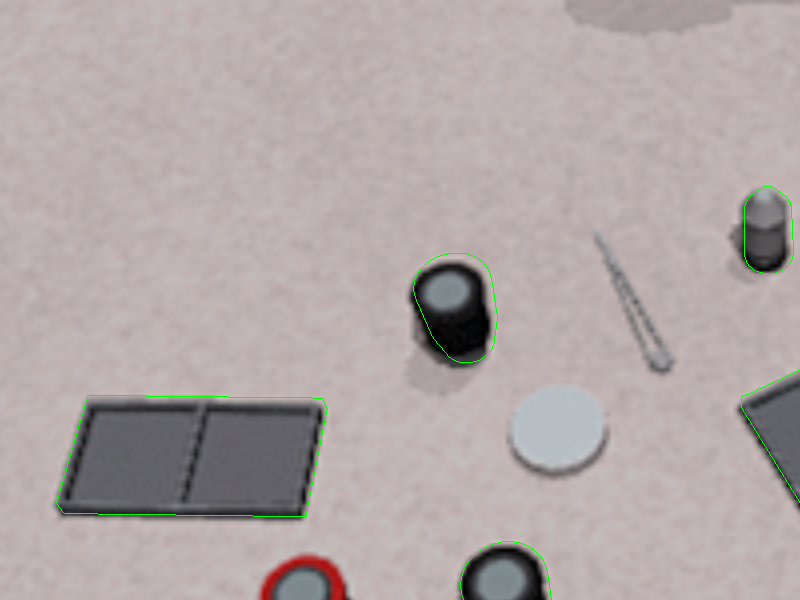

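View pics/fit_sceneR.png

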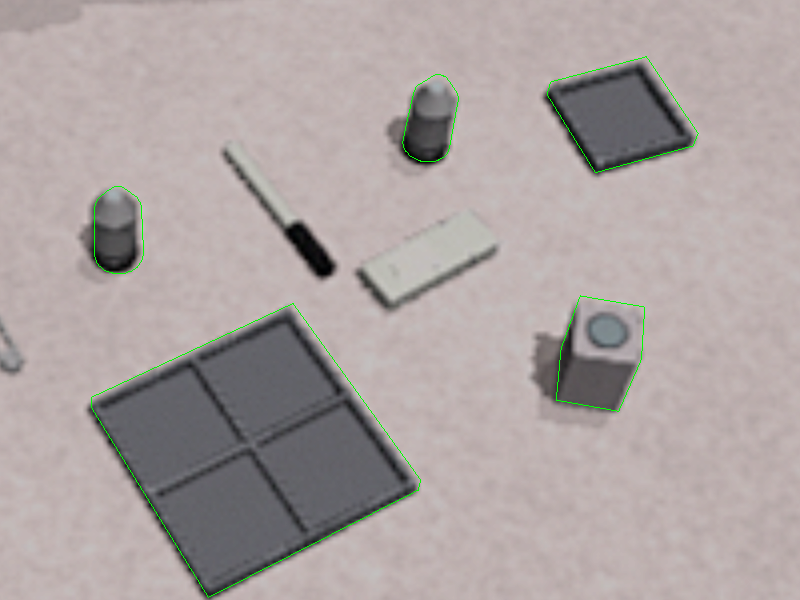

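Overlays match both views to within about 2–3 mm, and the red look-alike is excluded. Next: grasp helpers, then the first objective.

```bash
cat > act.py <<'E'
from h import *
from scipy.spatial.transform import Rotation as Ro
def rot(phi):
    x=np.array([0,0,-1.]);y=np.array([np.cos(phi),np.sin(phi),0]);return Ro.from_matrix(np.c_[x,y,np.cross(x,y)]).as_rotvec()
def best(p,phi):
    c=[]
    for k in(0,np.pi):
        q=kin.ik(p,rot(phi+k)); 
        if q is not None: c.append((abs(q[6]),phi+k))
    return rot(min(c)[1])
def F(): return robot.observe()["contact_force"]
H=13; UP=150
def pick(xy,phi,w,N=22):
    x,y=xy; o=best([x,y,UP],phi)
    grip(w/92); robot.movep([x,y,UP],o); robot.servo_line([x,y,H],feed=120)
    f0=F(); grip(0.0,N); s=robot.observe(); print("t",round(s["t"],1),"width",round(s["grip_width"]*92,1),"df",(F()-f0).round(1),"tcp",s["tcp_pos"].round(1))
    robot.servo_line([x,y,H+6],feed=30); robot.servo_line([x,y,UP],feed=150)
    s=robot.observe(); print("lifted width",round(s["grip_width"]*92,1),s["contact_force"].round(1))
def place(xy,phi,w):
    x,y=xy; o=best([x,y,UP],phi); robot.movep([x,y,UP],o)
    robot.servo_line([x,y,H+4+15],feed=150); robot.servo_line([x,y,H+4+2.5],feed=40); robot.hold(.15); f0=F()
    z=H+4+2
    while z>H+4-1.6:
        robot.servo_line([x,y,z],feed=20); f=F()-f0
        if f[2]>1.5: break
        z-=.5
    print("touch z-",round(z-H-4,1),"f",f.round(1)); robot.hold(.1)
    grip(w/92); robot.hold(.1); robot.servo_line([x,y,UP],feed=130); s=robot.observe(); print("t",round(s["t"],1),"width",round(s["grip_width"]*92))
def bay(T,dx,dy):
    x,y,a=T; return (x+np.cos(a)*dx-np.sin(a)*dy, y+np.sin(a)*dx+np.cos(a)*dy)
T2=(470.5,-363.8,-.395);T4=(611,13.1,.135);T1=(474,334.8,-.05)
E
python3 - <<'E'
from act import *
for p,phi in(((447,207),1.2),(bay(T2,0,33),T2[2]),(bay(T2,0,-33),T2[2]),((454.5,-9.5),0),((638,-222),-.35),((450.5,-199.5),-.35),(bay(T4,33,-33),T4[2]+1.571),(bay(T4,-33,-33),T4[2]+1.571),((641.5,215),-.589),((641.5,215),.982),(bay(T1,0,0),T1[2])):
    for z in(15,150):
        r=best([*p,z],phi);print(np.round(p,0),z,np.round(kin.ik([*p,z],r),2))
E
```

```text
[447 207] 15 [-0.57  0.52  0.08  2.11 -0.08  0.51  0.77]
[447 207] 150 [-0.62  0.29  0.14  2.05 -0.05  0.81  0.75]
[ 483. -333.] 15 [ 0.    0.76  0.74  1.92 -0.73  0.76  0.77]
[ 483. -333.] 150 [-0.08  0.55  0.84  1.86 -0.5   0.96  0.59]
[ 458. -394.] 15 [ 0.3   0.7   0.48  1.86 -0.48  0.7   0.67]
[ 458. -394.] 150 [ 0.17  0.52  0.66  1.81 -0.39  0.94  0.6 ]
[454. -10.] 15 [-0.32  0.5   0.32  2.21 -0.33  0.48  0.26]
[454. -10.] 150 [-0.55  0.24  0.57  2.15 -0.18  0.79  0.14]
[ 638 -222] 15 [-0.09  0.8   0.54  1.68 -0.54  0.82  0.35]
[ 638 -222] 150 [-0.23  0.68  0.78  1.63 -0.53  1.06  0.35]
[ 450. -200.] 15 [-0.24  0.64  0.74  2.14 -0.74  0.63  0.68]
[ 450. -200.] 150 [-0.36  0.37  0.87  2.08 -0.38  0.85  0.38]
[648. -15.] 15 [-0.5   0.81  0.69  1.76 -0.68  0.82 -0.93]
[648. -15.] 150 [-0.51  0.61  0.69  1.7  -0.45  1.   -1.1 ]
[583. -24.] 15 [-0.47  0.7   0.6   1.92 -0.6   0.71 -0.94]
[583. -24.] 150 [-0.55  0.5   0.7   1.86 -0.4   0.92 -1.1 ]
[642. 215.] 15 [-0.64  0.77  0.38  1.66 -0.38  0.78 -0.67]
[642. 215.] 150 [-0.7   0.61  0.48  1.61 -0.32  1.   -0.71]
[642. 215.] 15 [-0.46  0.74  0.12  1.65 -0.12  0.75  0.7 ]
[642. 215.] 150 [-0.49  0.58  0.16  1.59 -0.11  0.98  0.69]
[474. 335.] 15 [-0.85  0.63  0.23  1.91 -0.23  0.63 -0.53]
[474. 335.] 150 [-0.91  0.43  0.3   1.85 -0.16  0.88 -0.58]
```

Run:
```python
from act import *
pick((447,207),1.2,62)
for c in("scene",):
    im=viewer.read_camera(c);cv2.imwrite("pics/p1.png",cv2.resize(im[:,:,::-1],(800,600)))
place(bay(T2,0,-33),T2[2],60)
for c in("scene","top"):
    im=viewer.read_camera(c);cv2.imwrite(f"pics/p1{c}.png",cv2.resize(im[:,:,::-1],(800,600)))
```

```text
t 6.7 width 27.5 df [ 0.2 -0.5  0.8] tcp [447.1 207.1  13.1]
lifted width 27.8 [-0.5  1.  -2.4]
touch z- 0.0 f [-0.   1.   2.5]
t 15.1 width 60
```

View pics/p1scene.png

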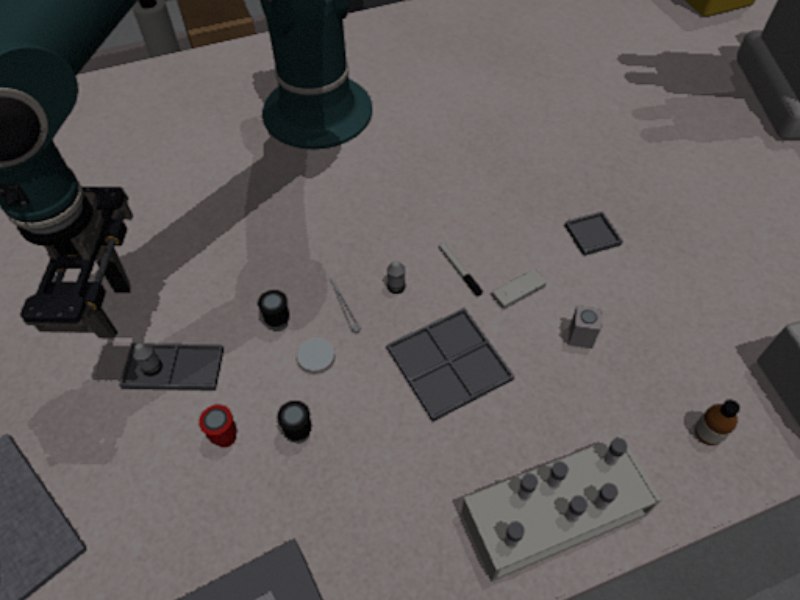

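Objective 1 stands upright in the left bay, at about (148,360). Objective 2 and the first eyepiece are next.

Run:
```python
from act import *
pick((454.5,-9.5),0,62)
place(bay(T2,0,33),T2[2],60)
pick((450.5,-199.7),-.35,72)
im=viewer.read_camera("scene");cv2.imwrite("pics/p2.png",cv2.resize(im[:,:,::-1],(800,600)))
```

```text
t 18.8 width 27.5 df [-1.3  0.7  3.7] tcp [454.   -9.3  13. ]
lifted width 27.5 [-0.1 -0.1 -2.7]
touch z- -0.5 f [-1.6  1.8  8.3]
t 26.4 width 60
t 29.3 width 42.5 df [-0.5 -0.7  1.6] tcp [ 450.6 -199.7   13.2]
lifted width 42.4 [ 0.3 -0.1 -1.3]
```

View pics/p2.png

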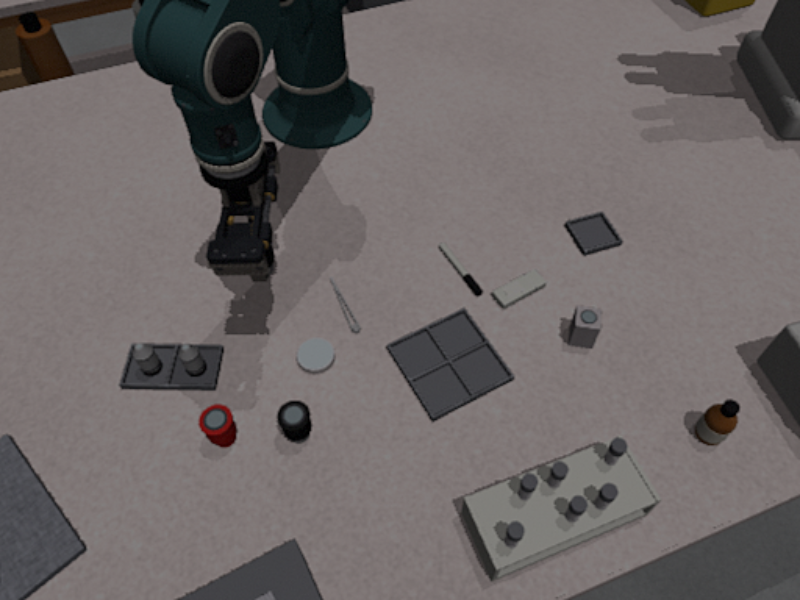

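Objectives are in both bays, at (148,360) and (192,360). The eyepiece reads 42.4 mm wide where I expected about 40, so I'll look closely before placing it.

Run:
```python
from act import *
x,y=bay(T4,33,-33); robot.movep([x,y,UP],best([x,y,UP],T4[2]+1.571))
a=viewer.read_camera("scene");b=viewer.read_camera("top")
p=proj("scene",[x,y,UP])[0].astype(int);q=proj("top",[x,y,UP])[0].astype(int);print(p,q)
f=lambda im,p:cv2.resize(im[max(p[1]-50,0):p[1]+70,p[0]-50:p[0]+50][:,:,::-1],(400,480),interpolation=cv2.INTER_CUBIC)
cv2.imwrite("pics/p3.png",cv2.convertScaleAbs(np.hstack([f(a,p),f(b,q)]),alpha=1.8))
```

```text
[285 213] [268 119]
```

View pics/p3.png

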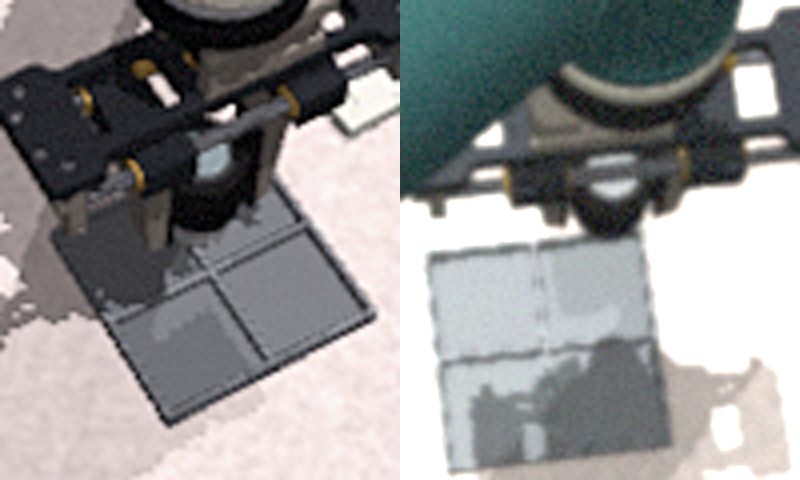

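Run:
```python
from act import *
import fit
s=robot.observe();tp=s["tcp_pos"];print(tp, Ro.from_rotvec(s["tcp_rot"]).as_matrix().round(3))
out=[]
for c in("scene","top"):
    im=viewer.read_camera(c)[:,:,::-1];p=proj(c,[tp[0],tp[1],UP+20])[0].astype(int); x0,y0=p[0]-25,max(p[1]-30,0)
    im=cv2.convertScaleAbs(im[y0:y0+60,x0:x0+50],alpha=2.5); im=cv2.resize(im,None,fx=8,fy=8,interpolation=cv2.INTER_CUBIC)
    im2=im.copy()
    for prof in ([(15,0)],[(20,22)],[(20,56)],[(22,60)]):
        P=proj(c,fit.cyl(prof)+[tp[0],tp[1],tp[2]-13]); cv2.polylines(im2,[((P+.5-[x0,y0])*8).astype(int).reshape(-1,1,2)],1,(0,255,0),1)
    out.append(np.hstack([im,im2]))
for i,o in enumerate(out): cv2.imwrite(f"pics/p4{i}.png",o)
```

```text
[647.5559771  -16.67701847 150.28088205] [[ 0.     0.133 -0.991]
 [ 0.    -0.991 -0.133]
 [-1.    -0.    -0.   ]]
```

View pics/p40.png

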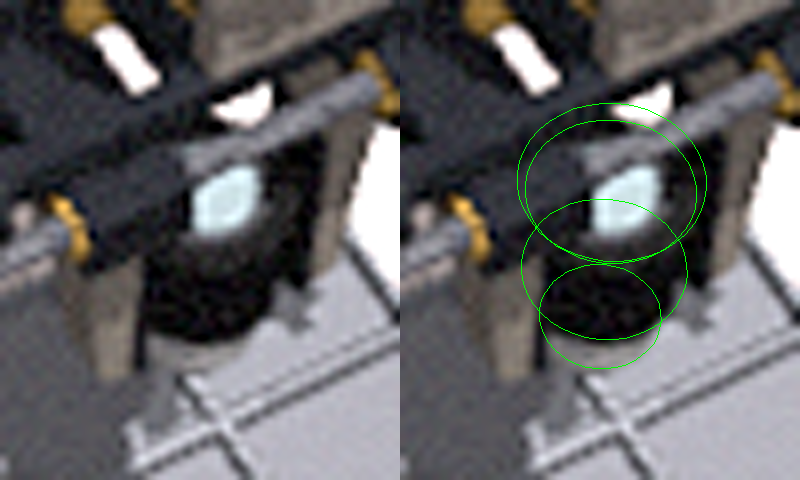

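View pics/p41.png

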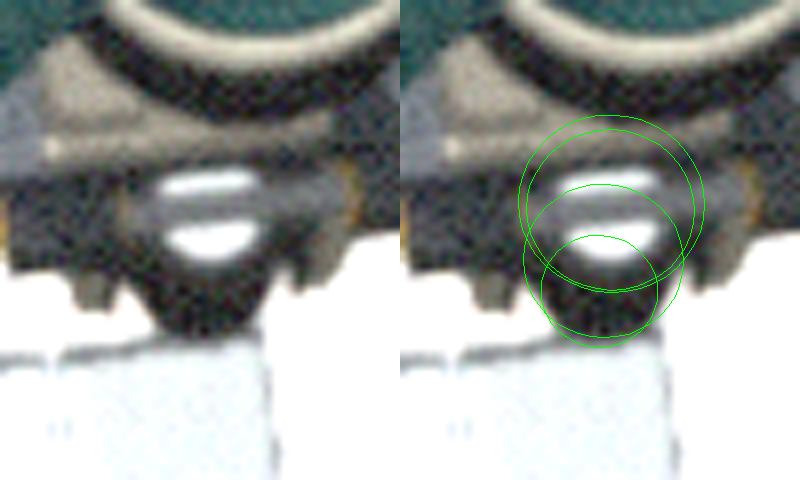

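The eyepiece is held firmly and close to upright; a tilt of up to about 4° is possible. I'll lower it gently and check.

```bash
cat > snap.py <<'E'
from act import *
import fit
def snap(name,boxes):  # overlay models in crops
    out=[]
    for c in("scene","top"):
        im=viewer.read_camera(c)[:,:,::-1]; ctr=proj(c,[*boxes[0][1][:2],34])[0].astype(int); x0,y0=ctr-[25,30]
        im=cv2.convertScaleAbs(im[y0:y0+60,x0:x0+50],alpha=1.8); im=cv2.resize(im,None,fx=8,fy=8,interpolation=cv2.INTER_CUBIC)
        for pr,(x,y,z) in boxes:
            for prof in pr: 
                P=proj(c,fit.cyl([prof])+[x,y,z]); cv2.polylines(im,[((P+.5-[x0,y0])*8).astype(int).reshape(-1,1,2)],1,(0,255,0),1)
        out.append(im)
    cv2.imwrite(f"pics/{name}.png",np.hstack(out))
EYE=[(15,0),(20,22),(22,60)];OBJ=[(15,0),(14,46),(6,60)]
E
python3 - <<'E'
from snap import *
p=bay(T4,33,-33)
place(p,T4[2]+1.571,66)
robot.movep([480,-150,UP+60],best([480,-150,UP+60],0))
snap("p5",[(EYE,(*p,4))]); print(robot.observe()["t"])
E
```

```text
touch z- -0.5 f [-0.8  0.9  6.3]
t 37.3 width 66
38.7167
```

View pics/p5.png

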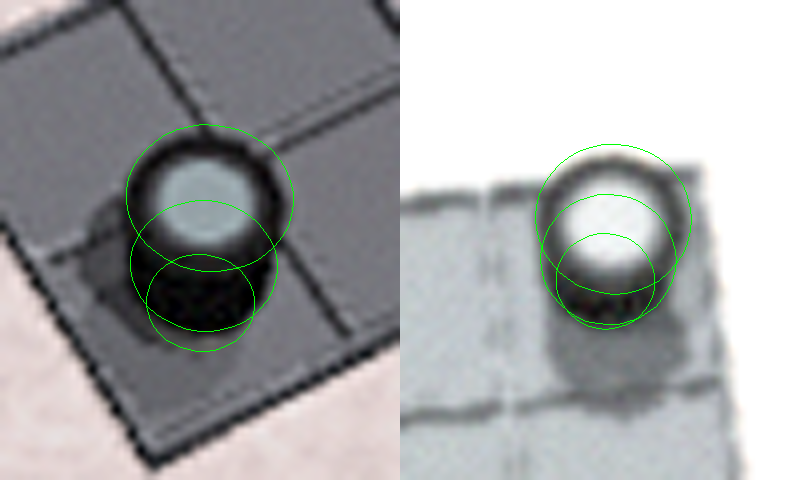

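The eyepiece stands upright in its bay, and the model outline agrees in both views. On to the second eyepiece and the block.

Run:
```python
from snap import *
pick((638,-222),-.35,72)
place(bay(T4,-33,-33),T4[2]+1.571,66)
pick((641.5,215),-.589,66)
place(bay(T1,0,0),T1[2],62)
robot.movep([480,-30,UP+150],best([480,-30,UP+150],0))
for c in("scene","top"):
    im=viewer.read_camera(c);cv2.imwrite(f"pics/p6{c}.png",cv2.convertScaleAbs(cv2.resize(im[:,:,::-1],(800,600)),alpha=1.4))
print(robot.observe()["t"])
```

```text
t 41.6 width 42.8 df [0.1 0.4 1.3] tcp [ 638.  -222.    13.2]
lifted width 42.7 [-0.6  0.7 -1.6]
touch z- 0.0 f [-0.2  0.3  2.1]
t 48.8 width 66
t 51.8 width 35.8 df [0.1 0.1 1.8] tcp [641.5 215.2  13.2]
lifted width 35.8 [-1.   0.  -2.8]
touch z- 0.0 f [-0.3 -1.2  2.8]
t 58.8 width 62
60.325
```

View pics/p6scene.png

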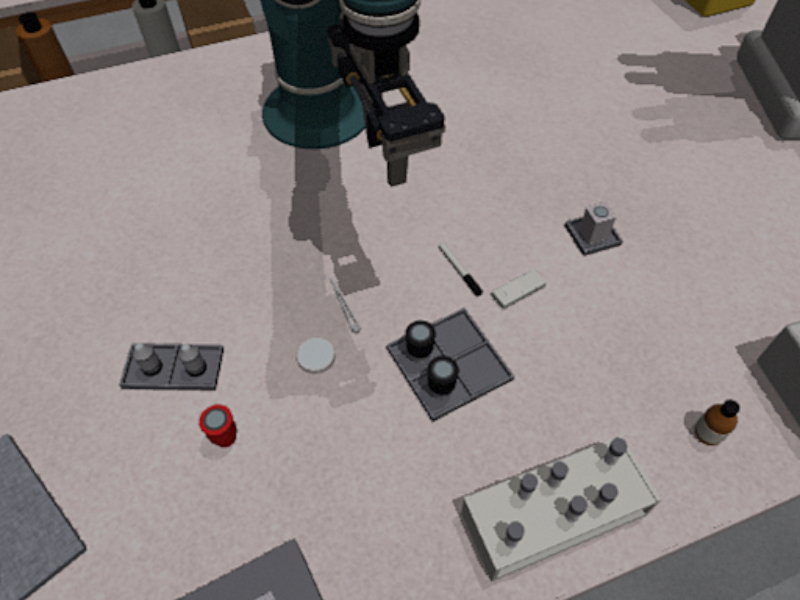

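View pics/p6top.png

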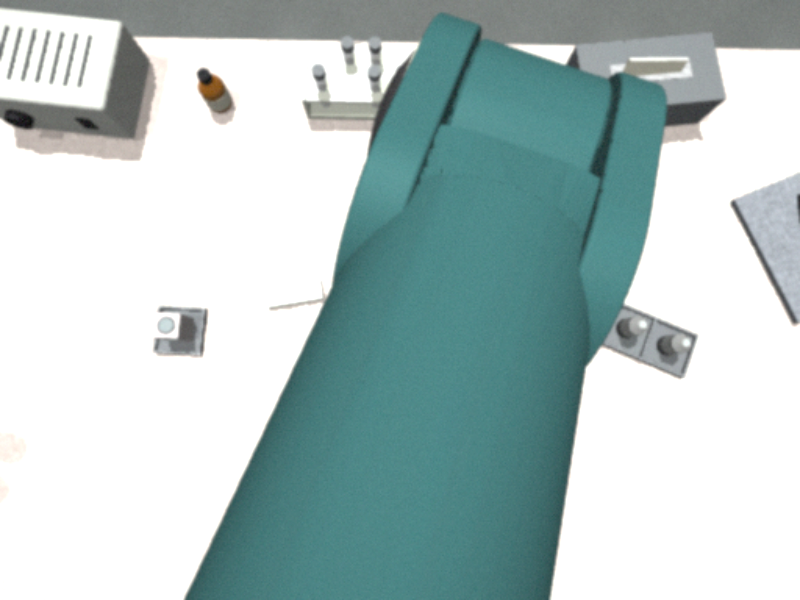

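All five parts appear in their bays and the red look-alike, dish and slide case look unmoved. I'll move the arm clear and zoom in with model outlines.

Run:
```python
from snap import *
robot.goto_joints([-1.187,.468,-.012,1.603,.006,1.071,-.056])
res={}
L=[("obj",(*bay(T2,0,33),0)),("obj",(*bay(T2,0,-33),0)),("eye",(*bay(T4,33,-33),0)),("eye",(*bay(T4,-33,-33),0)),("blk",(T1[0],T1[1],T1[2]))]
for c in("scene","top"):
    im=viewer.read_camera(c)[:,:,::-1]; s=8; big=cv2.convertScaleAbs(cv2.resize(im,None,fx=s,fy=s,interpolation=2),alpha=1.6); til=[]
    for m,(x,y,a) in L:
        Rz=Ro.from_euler("z",a).as_matrix(); h=cv2.convexHull(proj(c,fit.M[m]@Rz.T+[x,y,4]).astype(np.float32))
        cv2.polylines(big,[((h+.5)*s).astype(int)],1,(0,255,0),1)
    for j in (0,1,2,3,4):
        u,v=(proj(c,[*L[j][1][:2],30])[0]*s).astype(int); til.append(cv2.resize(big[v-200:v+200,u-160:u+160],(160,200)))
    res[c]=np.hstack(til)
cv2.imwrite("pics/p7.png",np.vstack(list(res.values())))
for c in("scene","top"):
    K,R,t=cam(c)
    for n in("dish","slide_case","eyepiece_1_mid","objective_1_mid","filter_block_mid"):
        for d in viewer.pinpoint(n,c): print(c,n,round(d["confidence"],2),(R.T@(np.array(d["at"])-t)).round(0))
```

```text
scene dish 0.94 [ 531. -167.   -3.]
scene slide_case 0.66 [530. 165.  -1.]
scene slide_case 0.22 [615.  19.   0.]
scene eyepiece_1_mid 0.76 [583. -17.  28.]
scene eyepiece_1_mid 0.63 [ 604. -319.   25.]
scene objective_1_mid 0.78 [ 460. -386.   28.]
scene filter_block_mid 0.59 [473. 332.  28.]
scene filter_block_mid 0.45 [529. 165.  -3.]
scene filter_block_mid 0.27 [615.  21.   1.]
top dish 0.73 [ 527. -168.   -0.]
top dish 0.41 [ 470. -367.   -2.]
top slide_case 0.75 [533. 166.  -0.]
top slide_case 0.62 [587. -21.  33.]
top eyepiece_1_mid 0.61 [585. -21.  35.]
top eyepiece_1_mid 0.59 [ 606. -318.   27.]
top objective_1_mid 0.5 [ 460. -393.   31.]
top filter_block_mid 0.74 [471. 335.  33.]
```

View pics/p7.png

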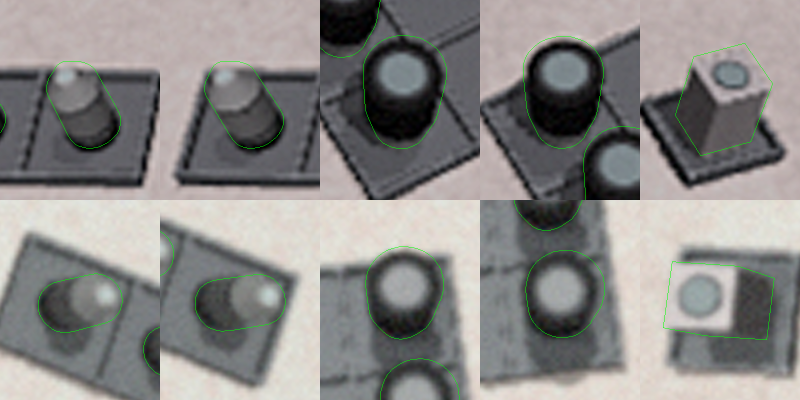

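All five are upright on their bay floors, clear of the walls. Dish, slide case and red look-alike haven't moved.

```bash
python3 -c "
from cell import robot
s=robot.observe();print(s['t'],s['contact_force']);robot.job_done()"
```

```text
63.2833 [-0.09124833  0.53954281  0.33451999]
the job is handed in; nothing more can be done
```

All five parts are put away, and the job was handed in at about 63 s, with the arm clear and touching nothing. I placed them in this order:
- **Objectives:** one in each bay of the two-bay tray.
- **Black eyepieces:** in two neighbouring bays of the four-bay tray.
- **Filter block:** in the single-bay tray.

**Final checks:** In both cameras, model outlines drawn on the pictures show every part upright and inside its bay, clear of the walls. The dish, the slide case and the red look-alike read within about 4 mm of where they started, which is as fine as the measurement goes. Set-down contact forces on the gripper were 2–8 N, with contact within 0.5 mm of the expected height.

**What disagreed:**
- **Missed detections:** the networks missed one objective and one eyepiece at the start, so I triangulated those by hand. In the last check they again reported only one of each, so the other objective and eyepiece rest on the outlines alone.
- **Eyepiece grip width:** it read about 42.5 mm against a 40 mm head, so an eyepiece may have tilted slightly in the grip. Both stood upright after release.
- **Camera offset:** the two cameras differ by 2–3 mm.
- **Block angle:** the filter block sits slightly turned from the outline I drew, but well inside its bay.

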